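Clear the coffee corner with the pedal tipper

TASK

Clear up the used coffee things on the cafe table: put every spoon in the wooden cutlery tray, and collect all the used coffee pods on the tipper's steel tray. Only when all the pods are on the tray together, press the tipper's red pedal right down to its stop so that the tray tips them into the green pod box, then let the pedal come back up; any pod that does not land in the box must still end up there. Leave the guest's cup, the croissant plate and the sugar jar where they are.

Things in the scene. Friction and masses are not known exactly. Their poses are not given: they have to be found in the camera images.
- tipper: Pod tipper, fixed to the table, turned up to 0.2 rad. Origin on the table under the middle of its tipping tray; pedal towards its -x, green pod box towards its -y. Brackets beside the tray (88 mm either way along x) reach 128 mm high; the pedal's two brackets (30 mm long, at x = -95 mm) reach 65 mm.
- tray_mid (a point): Middle of the steel tipping tray's floor, 128 mm above the table at rest; axes as the tipper's. Floor 156 mm (x) by 130 mm (y), leaning 0.1 rad down towards +y; walls 4 mm thick, 30 mm high, but the -y side is open. Linked to the pedal: it tips about the open edge by 2.6 times the pedal's angle, its back rising 120 mm, so things slide into the pod box; it falls back with the pedal.
- box_in (a point): Middle of the inner floor of the green pod box (8 mm above the table). Inside 178 mm (x) by 168 mm (y). Walls 6 mm thick, 75 mm high above the table, the outer (-y) one 130 mm. Axes as the tipper's.
- pedal (a joint): Pedal angle, rad: 0 at rest (up), 0.42 pressed down to its stop. A spring and the tray push it back up; about 10 N down on the red pad starts it and about 13 N holds it at the stop.
- pedal_pad (a point): Point to press, on the pedal's red pad (60 by 62 mm); moves with the pedal, a plate 105 mm long, 70 mm wide, sticking out towards the tipper's -x from its hinge (tipper x = -100 mm, 55 mm up). At rest it rises outwards by 0.2 rad and the point is about 78 mm up; at the stop it falls outwards by 0.22 rad and the point is about 44 mm up.
- cutlery_in (a point): Middle of the inner floor (5 mm above the table) of the pale wooden cutlery tray, fixed, turned by up to about 0.2 rad. Inside 160 mm along its x axis, 100 mm along y; walls 5 mm thick, 35 mm high above the table.
- pod1: Used coffee pod, copper-coloured, rigid, about 20 g; may be absent. Aluminium rim 37 mm wide and 3 mm high at its foot; body above it 31 mm wide tapering to 29 mm at 22 mm up, then a domed top 20 mm wide; 29 mm high in all. Origin at the centre of the rim's flat face, z along its axis towards the domed top. Stands on its rim at the start.
- pod2: Used coffee pod, green, rigid, about 20 g; may be absent. Aluminium rim 37 mm wide and 3 mm high at its foot; body above it 31 mm wide tapering to 29 mm at 22 mm up, then a domed top 20 mm wide; 29 mm high in all. Origin at the centre of the rim's flat face, z along its axis towards the domed top. Stands on its rim at the start.
- pod3: Used coffee pod, red, rigid, about 20 g; may be absent. Aluminium rim 37 mm wide and 3 mm high at its foot; body above it 31 mm wide tapering to 29 mm at 22 mm up, then a domed top 20 mm wide; 29 mm high in all. Origin at the centre of the rim's flat face, z along its axis towards the domed top. Stands on its rim at the start.
- pod4: Used coffee pod, blue, rigid, about 20 g; may be absent. Aluminium rim 37 mm wide and 3 mm high at its foot; body above it 31 mm wide tapering to 29 mm at 22 mm up, then a domed top 20 mm wide; 29 mm high in all. Origin at the centre of the rim's flat face, z along its axis towards the domed top. Stands on its rim at the start.
- pod5: Used coffee pod, brass-coloured, rigid, about 20 g; may be absent. Aluminium rim 37 mm wide and 3 mm high at its foot; body above it 31 mm wide tapering to 29 mm at 22 mm up, then a domed top 20 mm wide; 29 mm high in all. Origin at the centre of the rim's flat face, z along its axis towards the domed top. Stands on its rim at the start.
- spoon1: Steel coffee spoon, 110 mm long, about 30 g; may be absent. Lies flat; origin on its underside near its balance point, x along it towards the bowl. Handle a bar 9 mm wide, from 1 to 7 mm high, from x = -55 mm to 27 mm; bowl 29 mm wide, 7 mm high, centred at x = 40 mm.
- spoon2: Steel coffee spoon, 110 mm long, about 30 g; may be absent. Lies flat; origin on its underside near its balance point, x along it towards the bowl. Handle a bar 9 mm wide, from 1 to 7 mm high, from x = -55 mm to 27 mm; bowl 29 mm wide, 7 mm high, centred at x = 40 mm.
- spoon3: Steel coffee spoon, 110 mm long, about 30 g; may be absent. Lies flat; origin on its underside near its balance point, x along it towards the bowl. Handle a bar 9 mm wide, from 1 to 7 mm high, from x = -55 mm to 27 mm; bowl 29 mm wide, 7 mm high, centred at x = 40 mm.
- cup: Blue-glazed espresso cup, 64 mm wide, 55 mm high, handle at its +y; origin under its centre. A guest is still using it: leave it alone.
- plate: White plate 170 mm wide with a croissant, about 60 mm high in all; origin under the plate's centre. Leave it alone.
- sugar_jar: White sugar jar with steel lid, 64 mm wide, 90 mm high; origin under its centre. Leave it alone.
There are look-alikes about, which are no part of the job. Leave any purple or turquoise look-alike of the spoon3 alone.

How it is judged:
By the outcome, as a careful person would: the job done as asked, in the order asked, and still so for the second after the job is handed in, with the robot touching nothing.
Of pod1, pod2, pod3, pod4, pod5 only 3 to 5 are there at a start; the rules pass over those that are not, and their reading is None.
Of spoon1, spoon2, spoon3 only 2 to 3 are there at a start; the rules pass over those that are not, and their reading is None.
At some moment in a run one of pod1, pod2, pod3, pod4, pod5, spoon1, spoon2, spoon3 may be knocked a few centimetres aside while the robot is not near it.
Once in a run the grip may slacken for a moment while it holds something.
It also fails if it takes over 210 s, if anything falls off the work surface, if the arm or the gripper's body presses on something with over 40 N, if the wrist force passes 120 N, or if a joint passes its speed limit or range.

ROBOT

A 7-joint arm with a two-finger parallel gripper is mounted at the origin on the work surface. World frame = base frame: x ahead of the robot, y to its left, z up, the work surface at z = 0. Lengths are in m, angles in rad, forces in N, time in s.
With the tool pointing down it reaches from about 0.425 to 0.925 m from the base axis. Payload 6.8 kg.
Tool frame: the origin (TCP) lies between the finger pads; the fingertips stand r.tips_ahead ahead of it and the grasp point (between the pads) lies 5 mm behind it (r.tips_ahead is the distance from the TCP to the fingertips, in m); z points along the fingers, y is the line along which they close (so a half turn about z gives the same grasp; the last joint's range is limited). The gripper opens to 85 mm and grips with 20 to 120 N. Pads are 22 mm wide; open, the fingers measure 114 mm over their backs; the gripper's body (76 mm by 85 mm) begins 54 mm behind the grasp point. The pads swing forward as they close: fully open they stand 13 mm farther back than shut.
Start: joints at [-1.34, 0.477, 0.022, 1.555, -0.011, 1.109, -0.083], TCP at [0.224, 0.637, 0.245] pointing down, gripper open.
Joint ranges: [-2.96, 2.96], [-0.34, 2.1], [-1.41, 1.46], [0.24, 2.44], [-1.37, 4.51], [0.17, 1.92], [-2.96, 2.96]. Speed limits (rad/s): [2.39, 2.39, 3.14, 3.14, 3.14, 3.14, 3.14].

INTERFACE

Orientations are given as a rotation vector (axis times angle).
In Python, from bench import r gives the robot as it stands.
- The arm moves only by the tool move_arm, never from a script. Its argument "rows" is one flat list of numbers, 4 for each row, row after row: the shift along the tool's x, y, z in cm, then the turn about the tool's z in degrees. In form: [tx, ty, tz, twist, tx, ty, tz, twist, ...]. A call has 1 to 10 rows; each row is the pose to reach, as a shift and turn from the pose commanded when the call began, along the tool's axes at that moment; what a row does not reach only later rows make up. A row lasts 1/8 s, in which the tool goes at most 62.5 mm and 10.7 degrees, less where a joint would pass 70% of its speed; a pose out of reach is approached as far as the arm can. A call with a gripper value outside its range is refused whole. "fingers" is the opening, from 0 (shut) to 1 (fully open), set as the call begins (left out, the last holds). The fingers move at their own pace and stop on an object; "newtons" is the grip in N (left out, the last holds). Time passes only in rows, so rows that repeat a pose let the fingers close. It gives the time, the measured TCP pose, the force, the opening and the grip force at its end, in the units of the state.
- r.get_obs(): the state, without advancing time (a new reading comes with each control period).
- r.grab_frame(name): name is "scene" or "side" or "wrist"; returns the picture (384x512x3 uint8, blue, green, red); there is no depth.
- r.camera_params(name): a dict with "fx", "fy", "cx", "cy" (pixels), "k1" (the pictures are not rectified: a ray, as slopes to the right and down, at radius r is drawn at 1 + k1 r^2 times it, then the intrinsics apply), "world_from_camera" (4x4, takes a point from camera to world coordinates). Camera axes: x right, y down, z forward; pixel columns grow to the right and rows downward; lengths in m; the calibration is good to about 2 mm. A picture is of the moment at which its call begins: read the wrist's pose just before it. camera_params takes no time and is no camera call; for the wrist camera it gives the pose at the moment of the call.
- r.hand_in(): hands the job in; it is judged then, once.
The state is a dict: "clock": time; "joints": joint angles; "qvel": joint speeds; "tau": joint torques, N m; "tcp_pos": TCP position; "orientation": TCP orientation; "contact_force": force on the tool from outside, world axes, zero at the start; "moment": the same for the moment, N m; "grip_width": finger opening in m; "gripper_force": force on a finger pad.
Only numpy, scipy, OpenCV 4.12 (cv2) and the standard library are available. Lean on these libraries where they do the work, as an engineer would, in place of code of your own. Each camera call takes 0.05 s, during which the arm holds its last target. There are 200 camera calls.

## Working session

There is one attempt and no reset: what is moved stays moved. The work goes in short steps, Python scripts to look and compute and a tool call to move; the robot and the scene stay as the last step left them, time stands still between calls to the robot, and variables do not carry over. Pictures are saved under pics/ and viewed, at most 14 in all, crops included, and the job is handed in when it is done.

Besides the shell and the picture viewer there is one more tool, called after "Emit:" by a JSON object that holds its "name" and its "arguments". move_arm: Moves the arm, as the interface text tells. Its arguments: {"type":"object","properties":{"rows":{"type":"array"},"fingers":{"type":"number"},"newtons":{"type":"number"}},"required":["rows"]}

```bash
ls; mkdir -p pics; python3 - <<'E'
from bench import r
import cv2,numpy as np
np.set_printoptions(precision=4,suppress=True)
o=r.get_obs();print(o,r.tips_ahead)
for n in("scene","side","wrist"):
    p=r.camera_params(n);print(n,p)
    cv2.imwrite(f"pics/{n}0.png",r.grab_frame(n))
a=cv2.imread("pics/scene0.png");
cv2.imwrite("pics/s0.png",cv2.resize(a,(800,600),interpolation=cv2.INTER_CUBIC))
a=cv2.imread("pics/side0.png");
cv2.imwrite("pics/d0.png",cv2.resize(a,(800,600),interpolation=cv2.INTER_CUBIC))
E
```

```text
pics
{'clock': 0.0, 'joints': array([-1.3401,  0.4778,  0.0223,  1.5565, -0.0115,  1.1093, -0.0831]), 'qvel': array([ 0.0013,  0.0015,  0.0002,  0.0004,  0.002 , -0.0011, -0.0013]), 'tau': array([  0.0006, -59.6441,   1.6084, -28.1202,   0.0125,   0.009 ,
         0.    ]), 'tcp_pos': array([0.2241, 0.6361, 0.2443]), 'orientation': array([-0.5295, -3.0965,  0.0028]), 'contact_force': array([-0.2449,  0.5645,  0.089 ]), 'moment': array([-0.0376, -0.0243, -0.0393]), 'gripper_force': 0.0, 'grip_width': 0.08543372630420829} 0.014
scene {'fx': 376.9616864559615, 'fy': 376.9616864559615, 'cx': 256.06763842278326, 'cy': 188.13514465957692, 'k1': 0.04374400156784325, 'world_from_camera': array([[ 0.3798,  0.6688, -0.639 ,  1.128 ],
       [ 0.925 , -0.2821,  0.2545, -0.2406],
       [-0.01  , -0.6878, -0.7258,  0.8397],
       [ 0.    ,  0.    ,  0.    ,  1.    ]])}
side {'fx': 455.18798063626133, 'fy': 455.18798063626133, 'cx': 251.95569527298704, 'cy': 186.06006086292618, 'k1': -0.186484395041441, 'world_from_camera': array([[-0.997 , -0.0585,  0.0509,  0.4494],
       [-0.0745,  0.5389, -0.8391,  1.1685],
       [ 0.0216, -0.8403, -0.5417,  0.8336],
       [ 0.    ,  0.    ,  0.    ,  1.    ]])}
wrist {'fx': 280.25280182877674, 'fy': 280.25280182877674, 'cx': 255.55766606549344, 'cy': 191.27343629926617, 'k1': 0.0007772306656201725, 'world_from_camera': array([[ 0.333 ,  0.8935,  0.3013,  0.1474],
       [ 0.9429, -0.315 , -0.1079,  0.6639],
       [-0.0015,  0.3201, -0.9474,  0.3717],
       [ 0.    ,  0.    ,  0.    ,  1.    ]])}
```

View pics/s0.png

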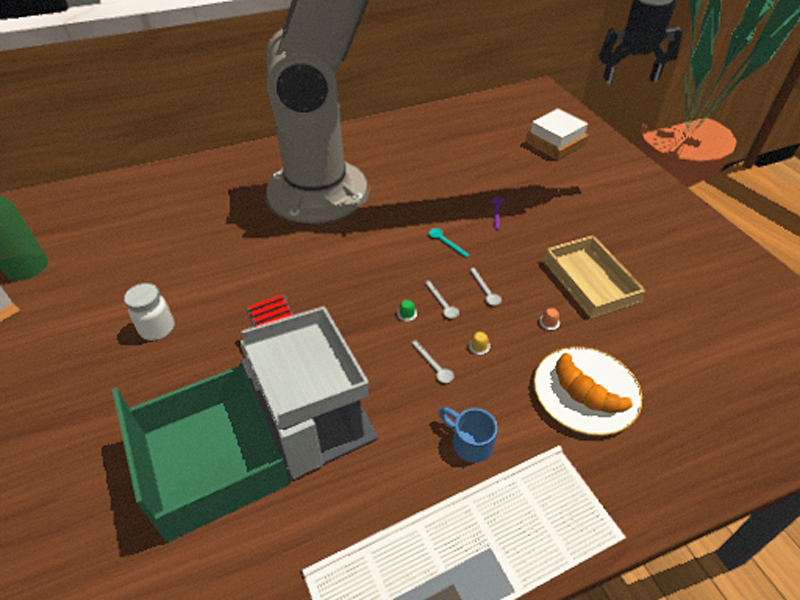

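View pics/d0.png

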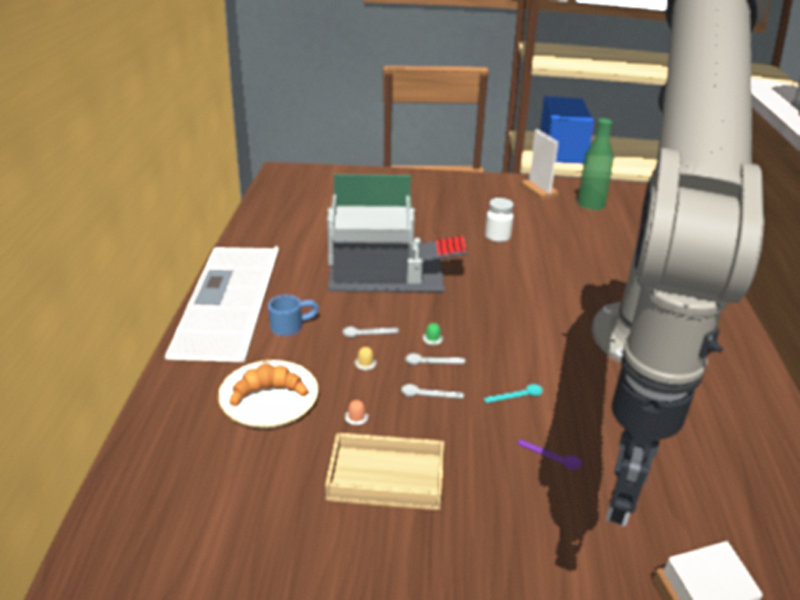

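Scene (800x600 px): pods are green (407,310), brass (480,343) and copper or red (550,320). The steel spoons are at (442,300), (486,287) and (433,362). Turquoise (448,242) and purple (497,213) are look-alikes, to be left alone. The cutlery tray is at (593,275), and the tipper tray at (303,360) is empty.

```bash
cat > h.py <<'E'
import numpy as np,cv2
from scipy.optimize import least_squares
from scipy.spatial.transform import Rotation as R
np.set_printoptions(precision=4,suppress=True)
def K(p): return np.array([[p["fx"],0,p["cx"]],[0,p["fy"],p["cy"]],[0,0,1.]]),np.array([p["k1"],0,0,0,0.])
def ray(p,uv):
    k,d=K(p);q=cv2.undistortPoints(np.float64(uv).reshape(-1,1,2),k,d).reshape(-1,2)
    T=p["world_from_camera"];return T[:3,3],np.c_[q,np.ones(len(q))]@T[:3,:3].T
def onz(p,uv,z):
    c,d=ray(p,uv);return (c+d*((z-c[2])/d[:,2])[:,None])
def proj(p,X):
    k,d=K(p);T=np.linalg.inv(p["world_from_camera"])
    return cv2.projectPoints(np.float64(X).reshape(-1,1,3),cv2.Rodrigues(T[:3,:3])[0],T[:3,3],k,d)[0].reshape(-1,2)
def tri(p1,u1,p2,u2):
    out=[]
    for a,b in zip(u1,u2):
        f=lambda X:np.r_[proj(p1,X)[0]-a,proj(p2,X)[0]-b]
        s=least_squares(f,[.6,0,.05]);out.append(np.r_[s.x,np.abs(s.fun).max()])
    return np.array(out)
def ortho(p,img,x0,x1,y0,y1,z,s):  # rows: x from x1 (top) down to x0; cols: y from y1 (left) to y0
    xs=np.arange(x1,x0,-s);ys=np.arange(y1,y0,-s)
    Y,X=np.meshgrid(ys,xs);uv=proj(p,np.c_[X.ravel(),Y.ravel(),np.full(X.size,z)]).astype(np.float32)
    return cv2.remap(img,uv[:,0].reshape(X.shape),uv[:,1].reshape(X.shape),cv2.INTER_CUBIC)
def local(o,P,yaw=None):
    "shift in tool axes (cm) from the present TCP to P; turn (deg) to bring tool y (mod 180) to world angle yaw"
    Rm=R.from_rotvec(o["orientation"]).as_matrix();t=Rm.T@(np.array(P)-o["tcp_pos"])*100
    if yaw is None:return t,0
    v=Rm.T@[np.cos(yaw),np.sin(yaw),0];a=np.degrees(np.arctan2(v[1],v[0]))-90
    return t,(a+90)%180-90
E
python3 - <<'E'
from h import *
from bench import r
ps,pd=r.camera_params("scene"),r.camera_params("side")
k=1/1.5625
S={"green":(407,316),"brass":(480,349),"cop":(550,325),"sp_a handle":(428,283),"sp_a bowl":(451,313),"sp_b h":(473,270),"sp_b bowl":(494,300),"sp_c h":(415,343),"sp_c bowl":(446,376),"cup":(475,437),"plate":(588,392),"ct1":(546,250),"ct2":(594,237),"ct3":(643,290),"ct4":(593,308),"traybackL":(322,308),"traybackR":(367,380),"jar":(143,292)}
D={"green":(433,339),"brass":(366,363),"cop":(357,417),"sp_a handle":(464,361),"sp_a bowl":(414,358),"sp_b h":(463,395),"sp_b bowl":(410,390),"sp_c h":(397,330),"sp_c bowl":(351,332),"cup":(285,312),"plate":(268,390),"ct1":(444,438),"ct2":(442,500),"ct3":(328,494),"ct4":(335,434),"traybackL":(413,208),"traybackR":(330,207),"jar":(500,205)}
for n in S:
    t=tri(ps,[np.array(S[n])*k],pd,[np.array(D[n])*k])[0]
    print(n,t,onz(ps,np.array(S[n])*k,.004)[0][:2])
a=cv2.imread("pics/scene0.png");b=cv2.imread("pics/side0.png")
g=(.42,.82,-.32,.48)
A=ortho(ps,a,*g,.0,.001)
cv2.imwrite("pics/orthoS.png",A);
A=ortho(pd,b,*g,.0,.001)
cv2.imwrite("pics/orthoD.png",A);
# tray floor fit view skipped
E
```

```text
green [ 0.4408  0.0441 -0.0024  1.005 ] [0.4503 0.0427]
brass [ 0.5648  0.1341 -0.0015  1.4982] [0.5734 0.1327]
cop [ 0.564   0.2808 -0.0019  1.4263] [0.5732 0.278 ]
sp_a handle [0.3804 0.1148 0.0032 0.9636] [0.386 0.115]
sp_a bowl [0.4744 0.1202 0.0076 0.9608] [0.4756 0.1224]
sp_b h [0.3828 0.2134 0.0046 1.052 ] [0.3877 0.2141]
sp_b bowl [0.4763 0.2111 0.0072 0.8303] [0.4775 0.2133]
sp_c h [0.5127 0.0301 0.0042 0.936 ] [0.5158 0.0308]
sp_c bowl [0.6021 0.0496 0.0069 0.9979] [0.6031 0.0513]
cup [0.7375 0.0326 0.0324 1.538 ] [0.7268 0.0432]
plate [0.7253 0.2482 0.0158 1.7745] [0.7236 0.2564]
ct1 [0.416  0.3567 0.0369 1.2704] [0.3936 0.3814]
ct2 [0.4148 0.4752 0.028  0.8072] [0.3981 0.4964]
ct3 [0.58   0.474  0.0236 0.2688] [0.5657 0.4911]
ct4 [0.5864 0.3555 0.0309 0.0673] [0.5681 0.3753]
traybackL [ 0.5102 -0.1318  0.1783  5.4654] [ 0.3683 -0.0993]
traybackR [ 0.6746 -0.115   0.1863  4.2804] [ 0.5583 -0.0772]
jar [ 0.2915 -0.3911  0.0919  0.359 ] [ 0.1918 -0.4091]
```

View pics/orthoS.png

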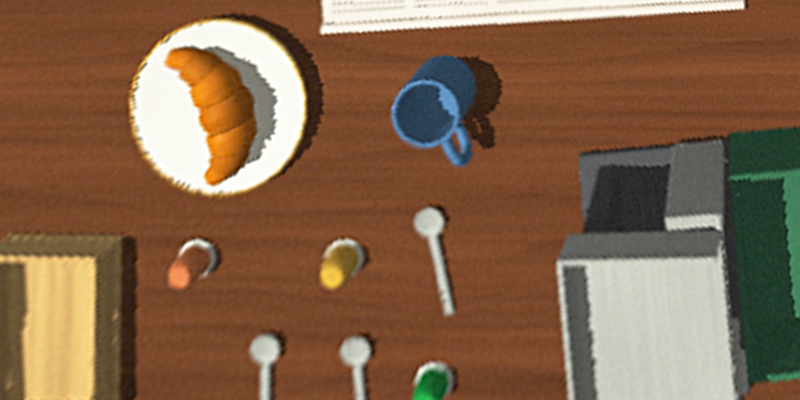

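The rectified view (800x400) confirms the steel spoons: bowls at (429,222), (265,348) and (355,350). Pods stand at (200,257) copper, (346,258) brass and (434,380) green. The turquoise and purple look-alikes lie outside this crop. Moving over the work area.

Emit:
{"name": "move_arm", "arguments": {"rows": [-40.5,-31.9,0,-20,-40.5,-31.9,0,-20,-40.5,-31.9,0,-20,-40.5,-31.9,0,-20,-40.5,-31.9,0,-20,-40.5,-31.9,0,-20,-40.5,-31.9,0,-20,-40.5,-31.9,0,-20,-40.5,-31.9,0,-20,-40.5,-31.9,0,-20], "fingers": 0.5, "newtons": 40}}

```text
clock: 1.4
tcp_pos: [0.5005, 0.2005, 0.2451]
orientation: [0.013, -3.141, 0.0]
contact_force: [0.2, 0.3, 0.4]
grip_width: 0.0428
gripper_force: 0.0
```

```bash
python3 - <<'E'
from h import *
from bench import r
ps,pd,pw=[r.camera_params(n) for n in("scene","side","wrist")]
w=r.grab_frame("wrist");s=cv2.imread("pics/scene0.png");d=cv2.imread("pics/side0.png")
cv2.imwrite("pics/w1.png",w)
cv2.imwrite("pics/wo1.png",ortho(pw,w,.34,.64,.0,.52,.0,.001)[:, :])
c1=cv2.resize(s[180:350,60:260],None,fx=2.9,fy=2.9,interpolation=cv2.INTER_CUBIC)
cv2.imwrite("pics/tip_s.png",c1)
c2=cv2.resize(d[105:195,200:310],None,fx=6,fy=6,interpolation=cv2.INTER_CUBIC)
cv2.imwrite("pics/tip_d.png",c2)
print(r.get_obs()["tcp_pos"],r.get_obs()["clock"])
E
```

```text
[0.4997 0.2022 0.2451] 1.45
```

View pics/wo1.png

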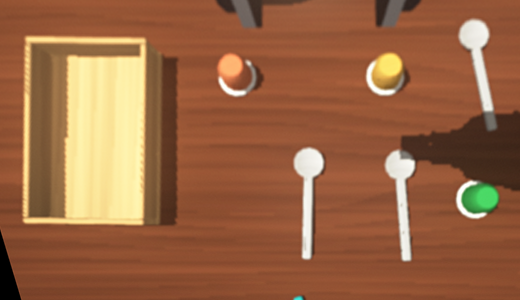

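View pics/tip_s.png

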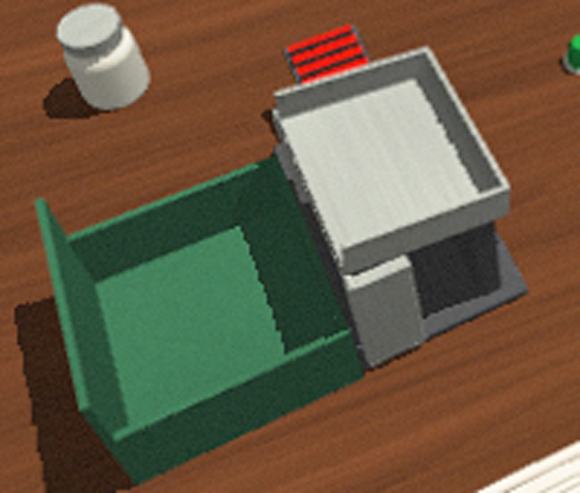

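View pics/tip_d.png

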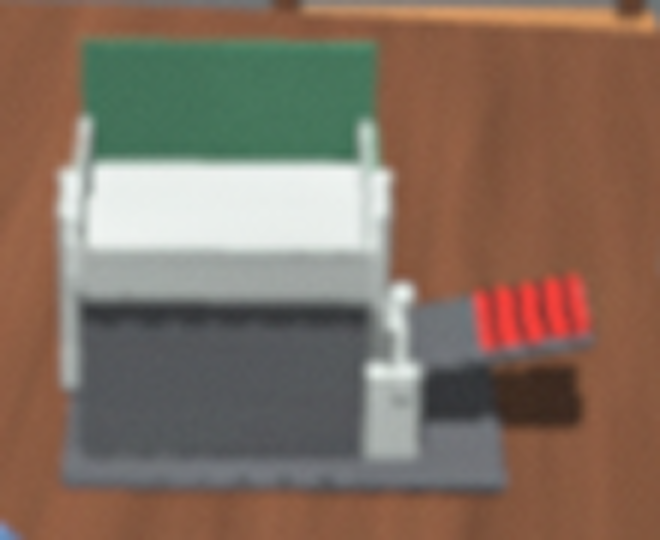

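The wrist view (1 mm/px) gives all three pods and spoons cleanly, consistent with triangulation to 2–4 mm. The crops show the tipper tray's back corners at (428,48) and (508,185), and the red pad at (325,50). Now fitting the tipper pose.

```bash
python3 - <<'E'
from h import *
from bench import r
ps,pd=[r.camera_params(n) for n in("scene","side")]
s=lambda u:np.array([60,180])+np.array(u)/2.9
d=lambda u:np.array([200,105])+np.array(u)/6
c,sn=np.cos(.1),np.sin(.1)
T=lambda x,y,z:np.array([x,y*c+z*sn,.128-y*sn+z*c])
# y+ goes down
pts=[(ps,T(-.082,.069,.03),s((428,48))),(ps,T(.082,.069,.03),s((508,185))),(ps,T(-.082,-.065,.03),s((276,95))),(ps,T(.082,-.065,.03),s((340,248))),
(pd,T(-.082,.069,.03),d((369,250))),(pd,T(.082,.069,.03),d((79,250))),(pd,T(-.082,.069,-.002),d((369,303))),(pd,T(.082,.069,-.002),d((79,301)))]
def f(q):
    M=R.from_euler("z",q[2]).as_matrix()
    return np.concatenate([proj(p,M@X+[q[0],q[1],0])[0]-u for p,X,u in pts])
o=least_squares(f,[.6,-.19,0],loss="soft_l1");q=o.x;print(q,f(q).reshape(-1,2).round(1).tolist())
M=R.from_euler("z",q[2]).as_matrix()
t=tri(ps,[s((285,48)),s((350,27))],pd,[d((580,273)),d((592,335))]);print(t)
print("pad edge in tipper",(t[:,:3]-[q[0],q[1],0])@M)
for n,X in dict(p1=(-.045,0,.128),p2=(0,0,.128),p3=(.045,0,.128),pad=(-.17,0,.078)).items(): print(n,M@X+[q[0],q[1],0])
b=tri(ps,[s((40,200)),s((85,408))],pd,[d((378,42)),d((84,42))]);print("box",b,(b[:,:3]-[q[0],q[1],0])@M)
print(r.get_obs()["orientation"])
E
```

```text
[ 0.5866 -0.1839  0.0947] [[-0.4, -0.9], [0.7, 0.3], [-1.7, -0.9], [-0.0, 0.1], [0.6, 0.7], [-2.4, 0.3], [0.3, 0.1], [-2.1, -0.0]]
[[ 0.3849 -0.2321  0.0835  0.8794]
 [ 0.3779 -0.1689  0.079   0.7655]]
pad edge in tipper [[-0.2054 -0.029   0.0835]
 [-0.2063  0.0347  0.079 ]]
p1 [ 0.5418 -0.1881  0.128 ]
p2 [ 0.5866 -0.1839  0.128 ]
p3 [ 0.6314 -0.1796  0.128 ]
pad [ 0.4173 -0.2     0.078 ]
box [[ 0.5158 -0.4403  0.1301  1.02  ]
 [ 0.7024 -0.4242  0.1285  0.9497]] [[-0.0947 -0.2486  0.1301]
 [ 0.0926 -0.2502  0.1285]]
[ 0.017  -3.1408 -0.0008]
```

Emit:
{"name": "move_arm", "arguments": {"rows": [6.3,1.2,6,0,6.3,1.2,12,0,6.3,1.2,17,0,6.3,1.2,20,0,6.3,1.2,21.5,0,6.3,1.2,22.6,0,6.3,1.2,22.9,0,6.3,1.2,22.9,0], "fingers": 0.5}}

```text
clock: 2.45
tcp_pos: [0.4377, 0.2129, 0.017]
orientation: [-0.016, 3.14, 0.001]
contact_force: [-0.2, -0.2, 0.4]
grip_width: 0.0426
gripper_force: 0.0
```

Emit:
{"name": "move_arm", "arguments": {"rows": [0,0,0,0,0,0,0,0,0,0,0,0,0,0,0,0,0,0,0,0], "fingers": 0, "newtons": 50}}

```text
clock: 3.08
tcp_pos: [0.4376, 0.2127, 0.017]
orientation: [-0.016, 3.141, 0.001]
contact_force: [-0.8, -0.4, 6.0]
grip_width: 0.0065
gripper_force: 48.9
```

Emit:
{"name": "move_arm", "arguments": {"rows": [0,0,-3,0,0,0,-8,0,-3,6,-9,0,-6.3,12,-9,0,-6.3,18,-9,0,-6.3,22.3,-9,0,-6.3,22.3,-9,0,-6.3,22.3,-6,0,-6.3,22.3,-3,0,-6.3,22.3,-1.5,0]}}

```text
clock: 4.32
tcp_pos: [0.4973, 0.4343, 0.0297]
orientation: [0.015, -3.14, 0.004]
contact_force: [-1.1, -0.3, -0.6]
grip_width: 0.0067
gripper_force: 49.0
```

Emit:
{"name": "move_arm", "arguments": {"rows": [0,0,0,0,0,0,0,0,0,0,0,0,0,0,-5,0,0,0,-9,0,0,0,-9,0], "fingers": 0.22}}

```text
clock: 5.08
tcp_pos: [0.5001, 0.4381, 0.1262]
orientation: [-0.016, 3.136, 0.01]
contact_force: [0.3, 0.3, 0.2]
grip_width: 0.0186
gripper_force: 0.0
```

```bash
python3 - <<'E'
from h import *
from bench import r
pw=r.camera_params("wrist");w=r.grab_frame("wrist")
cv2.imwrite("pics/wo2.png",np.hstack([ortho(pw,w,.36,.64,.1,.54,.0,.001),ortho(r.camera_params("scene"),r.grab_frame("scene"),.36,.64,.0,.3,.0,.001)]))
o=r.get_obs();print(o["tcp_pos"],o["orientation"])
# spoon a: tip(.380,.114), bowl(.476,.120)
print(local(o,(.4355,.1175,.2),np.arctan2(.006,.096)+np.pi/2))
E
```

```text
[0.498  0.4363 0.1221] [-0.0161  3.1406  0.0018]
(array([  6.5726, -31.8091,  -7.831 ]), np.float64(-2.987438294443038))
```

View pics/wo2.png

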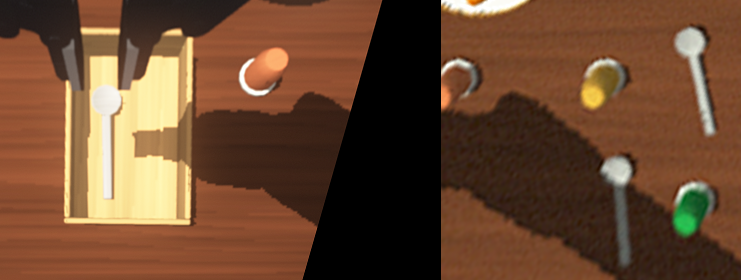

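The spoon lies in the tray (106,140), the others unmoved. Next is the spoon with its bowl at (618,171).

Emit:
{"name": "move_arm", "arguments": {"rows": [1,-6,0,-1,2,-12,0,-2,4,-18,0,-3,5,-24,0,-3,6.4,-30,0,-3,6.4,-31.8,2,-3,6.4,-31.8,6,-3,6.4,-31.8,9,-3,6.4,-31.8,10.3,-3,6.4,-31.8,10.6,-3], "fingers": 0.45}}

```text
clock: 6.42
tcp_pos: [0.4365, 0.1173, 0.0145]
orientation: [0.098, -3.138, 0.001]
contact_force: [-0.4, 0.2, 1.0]
grip_width: 0.0381
gripper_force: 0.0
```

Emit:
{"name": "move_arm", "arguments": {"rows": [0,0,0,0,0,0,0,0,0,0,0,0,0,0,0,0,0,0,0,0], "fingers": 0}}

```text
clock: 7.05
tcp_pos: [0.4377, 0.1178, 0.0161]
orientation: [-0.098, 3.139, 0.001]
contact_force: [-1.8, 0.1, 8.0]
grip_width: 0.0068
gripper_force: 49.5
```

Emit:
{"name": "move_arm", "arguments": {"rows": [0,0,-3,0,0,0,-8,1,-1.5,6,-9,3,-3,12,-9,4,-5,18,-9,4,-7,24,-9,4,-7.8,28.3,-9,4,-7.8,28.3,-7,4,-7.8,28.3,-4,4,-7.8,28.3,-2,4]}}

```text
clock: 8.3
tcp_pos: [0.4966, 0.403, 0.0335]
orientation: [-0.013, -3.14, 0.003]
contact_force: [0.3, -0.0, -0.6]
grip_width: 0.0067
gripper_force: 49.0
```

Emit:
{"name": "move_arm", "arguments": {"rows": [0,0,0,0,0,0,0,0]}}

```text
clock: 8.55
tcp_pos: [0.4979, 0.4048, 0.0361]
orientation: [0.012, 3.141, 0.001]
contact_force: [-1.0, 1.0, -0.2]
grip_width: 0.0066
gripper_force: 49.0
```

Emit:
{"name": "move_arm", "arguments": {"rows": [0,0,0,0,0,0,0,0,0,0,0,0,0,0,-5,0,0,0,-9,0,0,0,-9,0], "fingers": 0.22}}

```text
clock: 9.3
tcp_pos: [0.4993, 0.4065, 0.1292]
orientation: [0.012, 3.136, 0.008]
contact_force: [0.5, -0.7, -0.5]
grip_width: 0.0191
gripper_force: 0.0
```

```bash
python3 - <<'E'
from h import *
from bench import r
pw=r.camera_params("wrist");w=r.grab_frame("wrist")
cv2.imwrite("pics/wo3.png",np.hstack([ortho(pw,w,.36,.64,.26,.54,.0,.001),ortho(r.camera_params("scene"),r.grab_frame("scene"),.36,.64,.0,.3,.0,.001)]))
o=r.get_obs();print(o["tcp_pos"],o["orientation"])
# spoon c: tip(.5125,.030), bowl(.604,.048)
print(local(o,(.566,.041,.016),np.arctan2(.018,.092)+np.pi/2))
E
```

```text
[0.4971 0.4049 0.1255] [0.0111 3.1413 0.0008]
(array([ -7.14  , -36.3472,  10.9355]), np.float64(-11.475855690467597))
```

View pics/wo3.png

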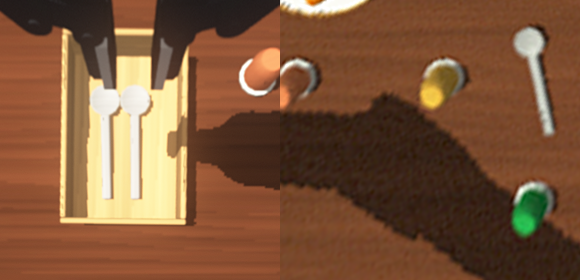

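Two spoons are in the tray. The third has its bowl at (531,43) and its handle end at (549,133), unmoved.

Emit:
{"name": "move_arm", "arguments": {"rows": [-1,-6,0,-3,-2,-12,0,-6,-4,-18,0,-9,-5,-24,0,-11,-6,-30,0,-11,-7.1,-36.3,0,-11,-7.1,-36.3,3,-11,-7.1,-36.3,7,-11,-7.1,-36.3,9.5,-11,-7.1,-36.3,10.8,-11], "fingers": 0.45}}

```text
clock: 10.65
tcp_pos: [0.5637, 0.0411, 0.0147]
orientation: [0.289, -3.124, 0.0]
contact_force: [-0.9, 0.3, 0.8]
grip_width: 0.0386
gripper_force: 0.0
```

Emit:
{"name": "move_arm", "arguments": {"rows": [0,0,0,0,0,0,0,0]}}

```text
clock: 10.9
tcp_pos: [0.5662, 0.0414, 0.018]
orientation: [-0.29, 3.127, 0.0]
contact_force: [0.5, 0.3, 0.5]
grip_width: 0.0384
gripper_force: 0.0
```

Emit:
{"name": "move_arm", "arguments": {"rows": [0,0,0,0,0,0,0,0,0,0,0,0,0,0,0,0,0,0,0,0], "fingers": 0}}

```text
clock: 11.52
tcp_pos: [0.5662, 0.0415, 0.0182]
orientation: [-0.29, 3.127, 0.0]
contact_force: [-1.3, -0.8, 7.0]
grip_width: 0.0063
gripper_force: 49.1
```

```bash
python3 - <<'E'
from h import *
from bench import r
o=r.get_obs();print(o["tcp_pos"],o["orientation"],o["grip_width"])
print(local(o,(.499,.380,.036),np.pi/2))
E
```

```text
[0.5662 0.0415 0.0182] [-0.2898  3.1269  0.0004] 0.006340984408696936
(array([ 0.3861, 34.5116, -1.7776]), np.float64(10.590637780919621))
```

Emit:
{"name": "move_arm", "arguments": {"rows": [0,0,-4,0,0,2,-9,2,0,8,-9,5,0,14,-9,8,0,20,-9,10.5,0,26,-9,10.5,0.2,32,-9,10.5,0.4,34.5,-9,10.5,0.4,34.5,-5,10.5,0.4,34.5,-1.8,10.5]}}

```text
clock: 12.78
tcp_pos: [0.4999, 0.3811, 0.0371]
orientation: [-0.002, 3.139, 0.004]
contact_force: [1.7, 17.1, 31.3]
grip_width: 0.006
gripper_force: 72.7
```

Emit:
{"name": "move_arm", "arguments": {"rows": [0,0,0,0,0,0,0,0]}}

```text
clock: 13.02
tcp_pos: [0.4986, 0.3819, 0.0353]
orientation: [-0.003, 3.14, 0.005]
contact_force: [0.5, 7.2, -3.9]
grip_width: 0.0061
gripper_force: 57.5
```

Emit:
{"name": "move_arm", "arguments": {"rows": [0,0,0,0,0,0,0,0,0,0,0,0,0,0,-5,0,0,0,-9,0,0,0,-9,0], "fingers": 0.2}}

```text
clock: 13.78
tcp_pos: [0.5008, 0.3802, 0.129]
orientation: [-0.0, 3.136, 0.006]
contact_force: [0.7, 0.4, -0.5]
grip_width: 0.017
gripper_force: 0.0
```

```bash
python3 - <<'E'
from h import *
from bench import r
pw=r.camera_params("wrist");w=r.grab_frame("wrist")
cv2.imwrite("pics/wo4.png",np.hstack([ortho(pw,w,.36,.64,.22,.54,.0,.001),ortho(r.camera_params("scene"),r.grab_frame("scene"),.36,.64,.0,.3,.0,.001)]))
o=r.get_obs();print(o["tcp_pos"],o["orientation"])
print(local(o,(.563,.281,.02),np.pi/2+.095))
E
```

```text
[0.4986 0.379  0.1254] [-0.0009  3.1412 -0.    ]
(array([-6.4334, -9.7999, 10.5466]), np.float64(-5.409674353475523))
```

View pics/wo4.png

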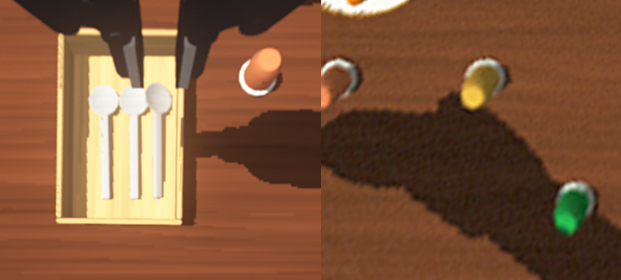

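All three spoons are in the tray. Copper pod is at (260,78), brass at (483,80) and green at (575,205). Now the pods, copper first.

Emit:
{"name": "move_arm", "arguments": {"rows": [-3,-5,0,-3,-6.4,-9.8,1,-5.5,-6.4,-9.8,4,-5.5,-6.4,-9.8,7,-5.5,-6.4,-9.8,9,-5.5,-6.4,-9.8,10.2,-5.5,-6.4,-9.8,10.4,-5.5,-6.4,-9.8,10.4,-5.5], "fingers": 0.65}}

```text
clock: 14.88
tcp_pos: [0.5629, 0.2822, 0.0219]
orientation: [-0.153, 3.137, 0.001]
contact_force: [-0.3, 1.2, 0.8]
grip_width: 0.0554
gripper_force: 0.0
```

Emit:
{"name": "move_arm", "arguments": {"rows": [0,0,0,0,0,0,0,0,0,0,0,0,0,0,0,0,0,0,0,0], "fingers": 0.1, "newtons": 30}}

```text
clock: 15.5
tcp_pos: [0.563, 0.2822, 0.0223]
orientation: [-0.153, 3.137, 0.001]
contact_force: [-2.6, 0.1, 5.3]
grip_width: 0.0279
gripper_force: 29.8
```

```bash
python3 - <<'E'
from h import *
from bench import r
o=r.get_obs();print(o["tcp_pos"],o["orientation"],o["grip_width"])
print(local(o,(.6314,-.1796,.155),np.pi/2+.095))
E
```

```text
[0.563  0.2822 0.0223] [-0.1531  3.1366  0.0013] 0.02787576231737562
(array([ -2.3248, -46.6169, -13.2986]), np.float64(0.14499974888727252))
```

Emit:
{"name": "move_arm", "arguments": {"rows": [0,0,-5,0,0,-1,-11,0,0,-6,-16,0,0,-12,-19,0,-0.5,-18,-20,0,-1,-24,-20,0,-1.5,-30,-20,0,-2,-36,-20,0,-2.3,-42,-20,0,-2.3,-46.6,-20,0]}}

```text
clock: 16.75
tcp_pos: [0.6305, -0.1831, 0.2215]
orientation: [-0.15, 3.138, -0.001]
contact_force: [0.6, -0.3, -0.2]
grip_width: 0.0282
gripper_force: 30.0
```

Emit:
{"name": "move_arm", "arguments": {"rows": [0,0,0,0,0,0,3,0,0,0,5,0,0,0,6.2,0,0,0,6.5,0,0,0,6.5,0]}}

```text
clock: 17.5
tcp_pos: [0.6311, -0.1797, 0.1567]
orientation: [-0.153, 3.137, -0.0]
contact_force: [-0.6, -0.4, -0.3]
grip_width: 0.0281
gripper_force: 30.0
```

Emit:
{"name": "move_arm", "arguments": {"rows": [0,0,0.2,0,0,0,0.2,0]}}

```text
clock: 17.75
tcp_pos: [0.631, -0.1798, 0.1547]
orientation: [-0.153, 3.137, -0.0]
contact_force: [0.2, 0.5, 0.3]
grip_width: 0.0284
gripper_force: 30.0
```

Emit:
{"name": "move_arm", "arguments": {"rows": [0,0,0,0,0,0,0,0,0,0,0,0,0,0,-3,0,0,0,-8,0,1,4,-9,0,2,10,-9,0,3,16,-9,0,3.4,22,-9,0,3.7,26,-9,0], "fingers": 0.6}}

```text
clock: 19.0
tcp_pos: [0.5678, 0.0789, 0.2445]
orientation: [-0.158, 3.137, 0.002]
contact_force: [-0.2, 0.1, -0.7]
grip_width: 0.0509
gripper_force: 0.0
```

```bash
cat > pods.py <<'E'
from h import *
from bench import r
ps=r.camera_params("scene")
H={"copper":(4,15,80,110),"brass":(18,30,120,110),"green":(60,75,150,60)}
def find(img):
    hsv=cv2.cvtColor(img,cv2.COLOR_BGR2HSV);out={}
    for n,(a,b,s,v) in H.items():
        m=cv2.inRange(hsv,(a,s,v),(b,255,255));m[:150]=0
        k,l,st,c=cv2.connectedComponentsWithStats(m)
        out[n]=[(c[i].round(1).tolist(),int(st[i,4]),onz(ps,c[i],.018)[0][:2].round(4).tolist()) for i in range(1,k) if 20<st[i,4]<200 and 200<c[i][0]<380 and c[i][1]<260]
    return out
E
python3 - <<'E'
from pods import *
for im in (cv2.imread("pics/scene0.png"),r.grab_frame("scene")):
    for n,v in find(im).items(): print(n,v)
o=r.get_obs();print(o["tcp_pos"],local(o,(.563,.135,.022),np.pi/2+.095))
E
```

```text
copper []
brass [([307.0, 218.0], 103, [0.5658, 0.1348])]
green [([260.0, 197.6], 79, [0.4444, 0.0435])]
copper [([200.3, 246.5], 175, [0.5426, -0.1671])]
brass [([307.1, 218.0], 95, [0.5659, 0.1351])]
green [([260.0, 197.7], 78, [0.4446, 0.0436])]
[0.5669 0.0849 0.2443] (array([-0.1517,  4.9329, 22.2528]), np.float64(0.6676928757626257))
```

Emit:
{"name": "move_arm", "arguments": {"rows": [-0.1,4.9,3,0,-0.1,4.9,9,0,-0.1,4.9,15,0,-0.1,4.9,19,0,-0.1,4.9,21.3,0,-0.1,4.9,22.2,0,-0.1,4.9,22.2,0,-0.1,4.9,22.2,0], "fingers": 0.65}}

```text
clock: 20.05
tcp_pos: [0.5658, 0.1245, 0.0235]
orientation: [-0.153, 3.136, 0.001]
contact_force: [-0.3, 0.4, 0.5]
grip_width: 0.0556
gripper_force: 0.0
```

Emit:
{"name": "move_arm", "arguments": {"rows": [0,0,0,0,0,0,0,0,0,0,0,0,0,0,0,0,0,0,0,0], "fingers": 0.1}}

```text
clock: 20.68
tcp_pos: [0.5654, 0.1246, 0.0234]
orientation: [-0.153, 3.136, 0.001]
contact_force: [-1.8, -1.2, 6.0]
grip_width: 0.0282
gripper_force: 29.5
```

```bash
python3 - <<'E'
from h import *
from bench import r
o=r.get_obs();print(o["tcp_pos"],o["orientation"],o["grip_width"])
print(local(o,(.584,-.1841,.156),np.pi/2+.095))
E
```

```text
[0.5654 0.1246 0.0234] [-0.1531  3.1364  0.001 ] 0.0281972857458924
(array([  1.1403, -30.8977, -13.2756]), np.float64(0.14583195226911982))
```

Emit:
{"name": "move_arm", "arguments": {"rows": [0,0,-5,0,0,-1,-11,0,0,-6,-16,0,0,-12,-19,0,0.5,-18,-20,0,0.8,-24,-20,0,1.1,-30,-20,0,1.1,-30.9,-20,0,1.1,-30.9,-20,0]}}

```text
clock: 21.8
tcp_pos: [0.5837, -0.1852, 0.2224]
orientation: [-0.15, 3.138, 0.0]
contact_force: [0.7, 0.5, -0.6]
grip_width: 0.0283
gripper_force: 30.1
```

Emit:
{"name": "move_arm", "arguments": {"rows": [0,0,0,0,0,0,3,0,0,0,5,0,0,0,6.4,0,0,0,6.7,0,0,0,6.7,0]}}

```text
clock: 22.55
tcp_pos: [0.5844, -0.1839, 0.1557]
orientation: [-0.154, 3.137, 0.0]
contact_force: [0.4, 0.3, -0.1]
grip_width: 0.0281
gripper_force: 30.1
```

```bash
python3 - <<'E'
from h import *
from bench import r
o=r.get_obs();print(o["tcp_pos"],o["grip_width"])
w=r.grab_frame("wrist");s=r.grab_frame("scene")
cv2.imwrite("pics/t5.png",np.hstack([cv2.resize(s[180:260,140:240],(480,384)),w[:, 100:420]]))
E
```

```text
[ 0.5844 -0.1839  0.1557] 0.028079399183433256
```

View pics/t5.png

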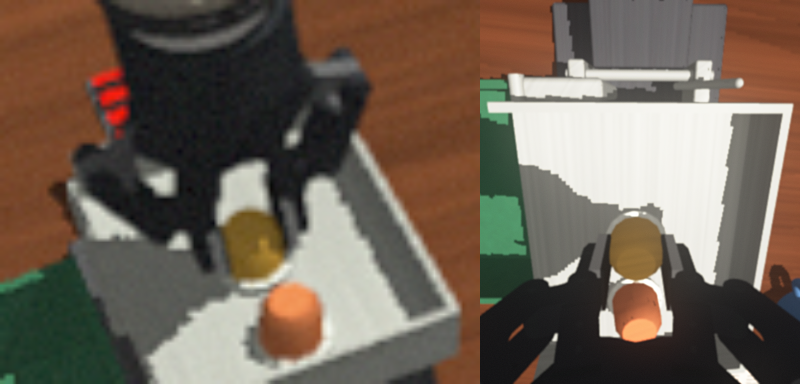

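Copper stands on the tray (290,320) and brass is held just over its floor (252,245). I'll release it and go to the green pod.

Emit:
{"name": "move_arm", "arguments": {"rows": [0,0,0.2,0,0,0,0.2,0]}}

```text
clock: 22.9
tcp_pos: [0.5844, -0.1844, 0.1538]
orientation: [-0.153, 3.137, -0.0]
contact_force: [-0.3, -0.4, 1.4]
grip_width: 0.0284
gripper_force: 30.2
```

Emit:
{"name": "move_arm", "arguments": {"rows": [0,0,0,0,0,0,0,0,0,0,0,0,0,0,-3,0,0,0,-8,0,2,4,-9,0,4,9,-9,0,7,14,-9,0,9,18,-9,0,9,18,-9,0], "fingers": 0.6}}

```text
clock: 24.15
tcp_pos: [0.4753, -0.0109, 0.2434]
orientation: [0.162, -3.137, -0.002]
contact_force: [0.8, 0.2, 0.6]
grip_width: 0.0513
gripper_force: 0.0
```

```bash
python3 - <<'E'
from pods import *
for n,v in find(r.grab_frame("scene")).items(): print(n,v)
o=r.get_obs();print(o["tcp_pos"],local(o,(.441,.044,.022),np.pi/2+.095))
E
```

```text
copper [([200.3, 246.7], 168, [0.5432, -0.1672])]
brass []
green [([260.1, 197.6], 77, [0.4444, 0.0438])]
[ 0.4765 -0.0128  0.2435] (array([ 2.9702,  6.0004, 22.1552]), np.float64(0.31077386156962916))
```

Emit:
{"name": "move_arm", "arguments": {"rows": [3,6,2,0,3,6,8,0,3,6,14,0,3,6,19,0,3,6,21.3,0,3,6,22.1,0,3,6,22.1,0,3,6,22.1,0], "fingers": 0.65}}

```text
clock: 25.2
tcp_pos: [0.4423, 0.0428, 0.0233]
orientation: [-0.152, 3.136, 0.0]
contact_force: [0.1, -0.3, -1.0]
grip_width: 0.0553
gripper_force: 0.0
```

Emit:
{"name": "move_arm", "arguments": {"rows": [0,0,0,0,0,0,0,0,0,0,0,0,0,0,0,0,0,0,0,0], "fingers": 0.1}}

```text
clock: 25.82
tcp_pos: [0.4418, 0.0431, 0.0233]
orientation: [-0.153, 3.136, 0.001]
contact_force: [-1.6, 0.1, 8.2]
grip_width: 0.028
gripper_force: 29.2
```

```bash
python3 - <<'E'
from pods import *
o=r.get_obs();print(o["tcp_pos"],o["orientation"],o["grip_width"])
print(local(o,(.5365,-.1886,.156),np.pi/2+.095))
s=r.grab_frame("scene");cv2.imwrite("pics/t6.png",cv2.resize(s[170:290,130:290],(800,600)))
cv2.imwrite("pics/scene6.png",s)
E
```

```text
[0.4418 0.0431 0.0233] [-0.1531  3.1362  0.0007] 0.027978940794227226
(array([ -7.1866, -23.973 , -13.2686]), np.float64(0.1454810573457479))
```

View pics/t6.png

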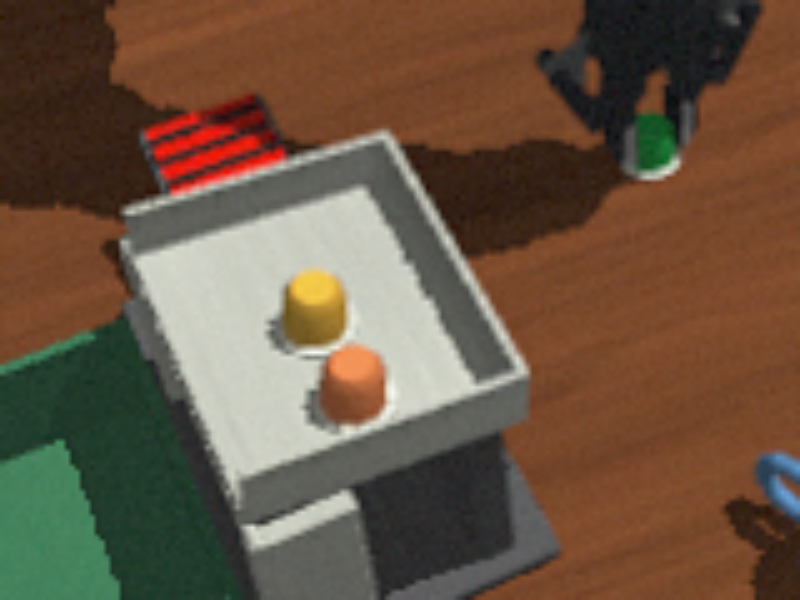

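Copper (352,385) and brass (315,308) both stand on the tray, and the green pod is gripped at (652,150).

Emit:
{"name": "move_arm", "arguments": {"rows": [0,0,-5,0,0,0,-11,0,0,0,-17,0,-1,-5,-20,0,-3,-11,-20,0,-5,-16,-20,0,-6.5,-21,-20,0,-7.2,-24,-20,0,-7.2,-24,-20,0]}}

```text
clock: 27.0
tcp_pos: [0.536, -0.1918, 0.2225]
orientation: [-0.146, 3.138, -0.002]
contact_force: [-0.8, 1.0, -0.6]
grip_width: 0.0285
gripper_force: 30.3
```

Emit:
{"name": "move_arm", "arguments": {"rows": [0,0,0,0,0,0,3,0,0,0,5,0,0,0,6.5,0,0,0,6.9,0,0,0,6.9,0]}}

```text
clock: 27.75
tcp_pos: [0.5365, -0.1882, 0.1538]
orientation: [-0.155, 3.137, 0.001]
contact_force: [-0.1, -0.1, 0.8]
grip_width: 0.0282
gripper_force: 30.3
```

Emit:
{"name": "move_arm", "arguments": {"rows": [0,0,0,0,0,0,0,0,0,0,0,0,0,0,-3,0,0,0,-8,0,4,0,-9,0,9,0,-9,0,12,0,-9,0,12,0,-9,0], "fingers": 0.6}}

```text
clock: 28.88
tcp_pos: [0.4147, -0.2011, 0.2435]
orientation: [-0.149, 3.138, 0.001]
contact_force: [1.3, -0.0, 0.4]
grip_width: 0.0516
gripper_force: 0.0
```

Emit:
{"name": "move_arm", "arguments": {"rows": [0,0,0,0,0,0,0,0,0,0,0,0,0,0,0,0], "fingers": 0}}

```text
clock: 29.38
tcp_pos: [0.4171, -0.2006, 0.2431]
orientation: [0.154, -3.137, 0.0]
contact_force: [0.2, -0.9, -0.1]
grip_width: -0.0003
gripper_force: 0.0
```

```bash
python3 - <<'E'
from pods import *
o=r.get_obs();print(o["tcp_pos"],o["orientation"],o["grip_width"])
print(local(o,(.4173,-.200,.092),np.pi/2+.095))
s=r.grab_frame("scene");d=r.grab_frame("side")
cv2.imwrite("pics/t7.png",np.hstack([cv2.resize(s[180:270,140:260],(480,360)),cv2.resize(d[100:190,205:285],(320,360))]))
E
```

```text
[ 0.4171 -0.2006  0.2431] [ 0.1536 -3.1375  0.0001] -0.0003127345095041617
(array([-0.0339,  0.056 , 15.1125]), np.float64(0.1609156859905454))
```

View pics/t7.png

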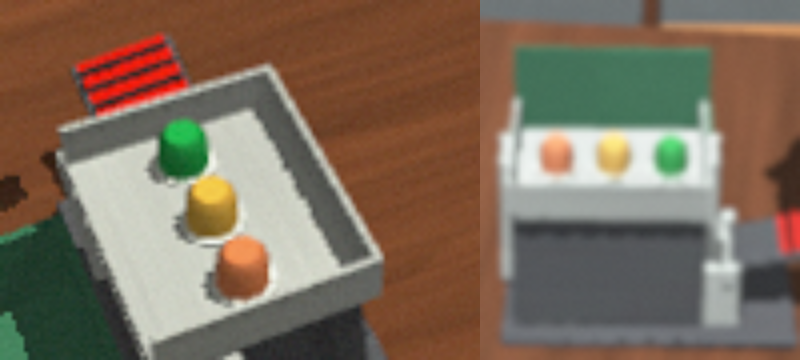

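All three pods stand on the tray together: green (183,148), brass (212,207), copper (243,268). Pressing the pedal.

Emit:
{"name": "move_arm", "arguments": {"rows": [0,0,6,0,0,0,11,0,0,0,14,0,0,0,15.2,0,0,0,16.2,0,0,0,17.2,0,0,0,18.2,0,0,0,18.7,0,0,0,18.9,0,0,0,18.9,0]}}

```text
clock: 30.72
tcp_pos: [0.4152, -0.2009, 0.0591]
orientation: [0.149, -3.137, -0.006]
contact_force: [-25.1, 7.7, 77.4]
grip_width: -0.0001
gripper_force: 40.3
```

Emit:
{"name": "move_arm", "arguments": {"rows": [0,0,-0.15,0,0,0,-0.15,0,0,0,-0.15,0,0,0,-0.15,0,0,0,-0.15,0,0,0,-0.15,0,0,0,-0.15,0,0,0,-0.15,0]}}

```text
clock: 31.72
tcp_pos: [0.4151, -0.2008, 0.0596]
orientation: [0.15, -3.136, -0.005]
contact_force: [-19.8, 6.3, 60.4]
grip_width: -0.0
gripper_force: 31.6
```

```bash
python3 - <<'E'
from pods import *
o=r.get_obs();print(o["tcp_pos"],o["contact_force"])
s=r.grab_frame("scene");d=r.grab_frame("side")
cv2.imwrite("pics/t8.png",np.hstack([cv2.resize(s[170:350,60:260],(480,432)),cv2.resize(d[90:190,205:285],(320,432))]))
E
```

```text
[ 0.4151 -0.2008  0.0596] [-19.8235   6.3235  60.4182]
```

View pics/t8.png

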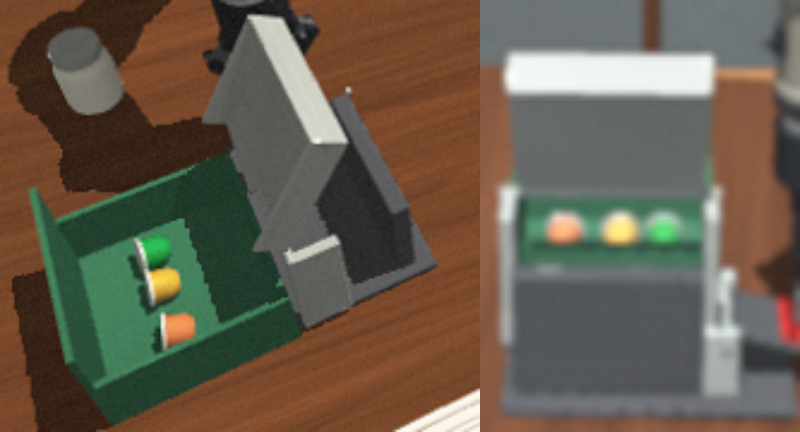

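All three pods are in the green box: (153,250), (163,287) and (180,330). Releasing the pedal and retreating.

Emit:
{"name": "move_arm", "arguments": {"rows": [0,0,-0.8,0,0,0,-1.6,0,0,0,-2.4,0,0,0,-3.2,0,0,0,-4.2,0,0,0,-6,0,0,0,-10,0,0,0,-15,0,0,0,-18,0,0,0,-18,0]}}

```text
clock: 33.08
tcp_pos: [0.4185, -0.2014, 0.2387]
orientation: [-0.153, 3.132, -0.002]
contact_force: [-0.5, -0.6, 0.6]
grip_width: -0.0
gripper_force: 0.0
```

Emit:
{"name": "move_arm", "arguments": {"rows": [0,10,0,0,0,20,0,0,0,20,0,0,0,20,0,0,0,20,0,0,0,20,0,0,0,20,0,0]}}

```text
clock: 33.95
tcp_pos: [0.3974, -0.0031, 0.2356]
orientation: [0.148, -3.138, 0.0]
contact_force: [0.4, 0.0, -0.6]
grip_width: 0.0
gripper_force: 0.0
```

```bash
python3 - <<'E'
from pods import *
o=r.get_obs();print(o["clock"],o["tcp_pos"],o["contact_force"])
s=r.grab_frame("scene")
cv2.imwrite("pics/t9.png",cv2.resize(s[140:330,60:420],(800,422),interpolation=cv2.INTER_CUBIC))
E
```

```text
33.95 [ 0.3974 -0.0031  0.2356] [ 0.3784  0.0177 -0.5718]
```

View pics/t9.png

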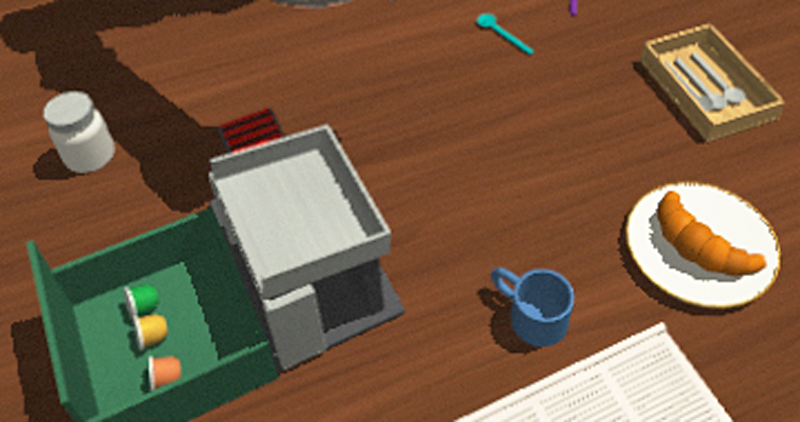

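Pedal and tray are back up, and the pods are in the box at (143,300), (152,330) and (165,370). Two spoons show in the tray, and the near wall may hide the third, so I'll check numerically with the side camera.

```bash
python3 - <<'E'
from h import *
from bench import r
d=r.grab_frame("side");A=ortho(r.camera_params("side"),d,.41,.59,.355,.47,.008,.001)
hsv=cv2.cvtColor(A,cv2.COLOR_BGR2HSV);m=(hsv[:,:,1]<60).astype(np.uint8)
for row in m[::6,::2]: print("".join(".#"[v] for v in row))
E
```

```text
..........................................................
..........................................................
..........................................................
..........................................................
..........................................................
..........................................................
..........................................................
...................#######.......########........##.......
................#####################################.....
................######################################....
................######################################....
................############...###########....######......
..................#######.......########....#######.......
.................########.......########....#######.......
.................#######........#######.....#######.......
.................#######........#######.....#######.......
.................#######........#######.....#######.......
.................#######........#######.....#######.......
.................########.......#######.....#######.......
.................########.......#######.....######........
.................########.......#######.....######........
..................#######.......#######.....######........
..................######........#######.....######........
..................#######.......#######.....######........
.................########......########.....######........
..................######........######.......####.........
..........................................................
..........................................................
..........................................................
..........................................................
```

All three spoons are in the tray.

```bash
python3 -c "
from bench import r
print(r.hand_in())"
```

```text
the job is handed in; nothing more can be done
None
```

I handed in the job: all three spoons are in the cutlery tray, all three pods (copper, brass, green) were tipped together into the green box, and the pedal is back up; while I was placing the third spoon, a finger touched the cutlery tray with about 31 N.

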